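# Line up the carved hearts by size

### The arm

A 6-joint arm with a two-finger parallel gripper is mounted at the origin on the work surface. World frame = base frame: x ahead of the robot, y to its left, z up, the work surface at z = 0. Lengths are in m, angles in degrees, forces in N, time in s.
With the tool pointing down it reaches from about 0.325 to 0.85 m from the base axis. Payload 15.5 kg.
Tool frame: the origin (TCP) lies at the very end of the fingers, on their centre line; the grasp point (between the pads) lies arm.grip_depth behind it (arm.grip_depth is the distance from the TCP to the grasp point, in m); z points along the fingers, y is the line along which they close (so a half turn about z gives the same grasp; the last joint's range is limited). The gripper opens to 91 mm and grips with 3 to 60 N. Pads are 32 mm wide; open, the fingers measure 118 mm over their backs; the gripper's body (76 mm by 178 mm) begins 60 mm behind the grasp point.
Start: joints at [-77.263, 28.281, 77.091, -0, 74.628, -5.472], TCP at [0.195, -0.594, 0.214] pointing down, gripper open.
Joint ranges: [-166.48, 166.48], [-47.26, 123.95], [12.59, 153.08], [-70.14, 250.14], [6.76, 159.57], [-176.63, 176.63]. Speed limits (degrees/s): [108.29, 108.29, 147.25, 172.46, 172.46, 172.46].

### API

Orientations are given as a 3x3 rotation matrix whose columns are the frame's x, y, z axes.
In Python, from rig import arm gives the robot as it stands. Calls block until the motion is done:
- arm.move_to(position, orientation): joint-space move of the TCP to a pose.
- arm.move_l(position, orientation=None, feed=0.15): straight line of the TCP; orientation=None keeps the orientation; feed is the mean speed in m/s.
- arm.move_joints(angles): joint-space move.
- arm.grip(opening): finger opening in m; the grip force is fixed at half the most; returns when the fingers have stopped.
- arm.sleep(seconds).
- arm.solve_ik(position, orientation): joint angles nearest the present ones, or None.
- arm.snapshot(name): name is "scene" or "top" or "wrist"; returns the picture (400x640x3 uint8, red, green, blue); there is no depth.
- arm.get_calibration(name): a dict with "intrinsics" (3x3 intrinsics, pixels), "cam_to_world" (4x4, takes a point from camera to world coordinates). Camera axes: x right, y down, z forward; pixel columns grow to the right and rows downward; lengths in m; the calibration is good to about 2 mm. The wrist camera is an equidistant fisheye: a pixel r from the principal point sees the ray r / f radians off the axis. A picture is of the moment at which its call begins: read the wrist's pose just before it. get_calibration takes no time and is no camera call; for the wrist camera it gives the pose at the moment of the call.
A pose or a line that the arm cannot do raises arm.Unreachable and nothing moves.
- arm.sign_off(): hands the job in; it is judged then, once.
Readings, each from a call of its own:
- arm.current_t(): time.
- arm.current_joint_positions(): joint angles.
- arm.current_dq(): joint speeds.
- arm.current_tau(): joint torques, N m.
- arm.current_ee_pos(): TCP position.
- arm.current_tool_rot(): TCP orientation.
- arm.current_force(): force on the tool from outside, world axes, zero at the start.
- arm.current_torque(): the same for the moment, N m.
- arm.current_width(): finger opening in m.
- arm.current_grasp_force(): force on a finger pad.
Only numpy, scipy, OpenCV 4.12 (cv2) and the standard library are available. Lean on these libraries where they do the work, as an engineer would, in place of code of your own. Each camera call takes 0.05 s, during which the arm holds its last target. There are 200 camera calls.

### The job

Line the four carved wooden hearts up on the dark board in order of size, one on each cork pad: the smallest on the pad next to the round brass peg, rising to the largest at the end with the square block. Each should stand upright as it does now, in the middle of its pad, with its length along the row (facing either way), and be left free-standing. Leave the wax tin where it is.

Things in the scene. Friction and masses are not known exactly. Their poses are not given: they have to be found in the camera images.
- heart_a_mid (a point): second smallest of four loose light-wood hearts, standing on one flat flank: 54 mm long and high, 32 mm thick, about 46 g. Point: its centre, 27 mm above its underside. x: along its length, to the low lobe; y: through its thickness, between the two flat broad faces to grip; z: up. Underside reaches from x = -27 to +9 mm, under the high lobe; notch between the lobes at x = +9 mm, 36 mm up
- heart_b_mid (a point): largest of four loose light-wood hearts, standing on one flat flank: 78 mm long and high, 36 mm thick, about 108 g. Point: its centre, 39 mm above its underside. x: along its length, to the low lobe; y: through its thickness, between the two flat broad faces to grip; z: up. Underside reaches from x = -39 to +13 mm, under the high lobe; notch between the lobes at x = +13 mm, 52 mm up
- heart_c_mid (a point): smallest of four loose light-wood hearts, standing on one flat flank: 42 mm long and high, 30 mm thick, about 26 g. Point: its centre, 21 mm above its underside. x: along its length, to the low lobe; y: through its thickness, between the two flat broad faces to grip; z: up. Underside reaches from x = -21 to +7 mm, under the high lobe; notch between the lobes at x = +7 mm, 28 mm up
- heart_d_mid (a point): second largest of four loose light-wood hearts, standing on one flat flank: 66 mm long and high, 34 mm thick, about 73 g. Point: its centre, 33 mm above its underside. x: along its length, to the low lobe; y: through its thickness, between the two flat broad faces to grip; z: up. Underside reaches from x = -33 to +11 mm, under the high lobe; notch between the lobes at x = +11 mm, 44 mm up
- pad_1: one of four identical cork pads, 60 x 90 x 3 mm, fixed in a straight row, centres 100 mm apart, on a dark board (90 x 530 x 16 mm) fixed on the bench. Origin: centre of its underside, 16 mm above the bench; its top is 3 mm higher. y: along its long side, which is the direction of the row; z: up. The pads' numbers do not tell their order in the row
- pad_2: one of four identical cork pads, 60 x 90 x 3 mm, fixed in a straight row, centres 100 mm apart, on a dark board (90 x 530 x 16 mm) fixed on the bench. Origin: centre of its underside, 16 mm above the bench; its top is 3 mm higher. y: along its long side, which is the direction of the row; z: up. The pads' numbers do not tell their order in the row
- pad_3: one of four identical cork pads, 60 x 90 x 3 mm, fixed in a straight row, centres 100 mm apart, on a dark board (90 x 530 x 16 mm) fixed on the bench. Origin: centre of its underside, 16 mm above the bench; its top is 3 mm higher. y: along its long side, which is the direction of the row; z: up. The pads' numbers do not tell their order in the row
- pad_4: one of four identical cork pads, 60 x 90 x 3 mm, fixed in a straight row, centres 100 mm apart, on a dark board (90 x 530 x 16 mm) fixed on the bench. Origin: centre of its underside, 16 mm above the bench; its top is 3 mm higher. y: along its long side, which is the direction of the row; z: up. The pads' numbers do not tell their order in the row
- peg: round brass peg, 22 mm diameter, 36 mm high, fixed upright on one end of the board, in line with the pads and 90 mm from the centre of the nearest one; it marks the end where the smallest heart goes. Origin: centre of its foot, 16 mm above the bench. At the board's other end is a low square wooden block (50 x 24 x 20 mm)
- wax_tin: bystander: loose round metal wax tin, 76 mm diameter, 48 mm high, standing on the bench to the robot's right. Origin: centre of its underside
Not all that is in view belongs to the job. Leave any orange or pink look-alike of the part that bears heart_b_mid alone.

How it is judged (in metres and radians):
At the end, for the whole second after the job is handed in: Smallest next to the peg, rising to the largest by the block; each heart at rest on its own pad, centre within 15 mm of the pad's centre, upright within 7 degrees on its flat flank (centre height within 5 mm), length within 15 degrees of the row, either way round (((horizontal distance between heart_c_mid and pad_1 below 0.015 m and angle between the x axis of heart_c_mid and the y axis of pad_1, either way round below 0.26 rad) or (horizontal distance between heart_c_mid and pad_2 below 0.015 m and angle between the x axis of heart_c_mid and the y axis of pad_2, either way round below 0.26 rad) or (horizontal distance between heart_c_mid and pad_3 below 0.015 m and angle between the x axis of heart_c_mid and the y axis of pad_3, either way round below 0.26 rad) or (horizontal distance between heart_c_mid and pad_4 below 0.015 m and angle between the x axis of heart_c_mid and the y axis of pad_4, either way round below 0.26 rad)) and horizontal distance between heart_c_mid and peg between 0.06 and 0.12 m and height (world z) of heart_c_mid between 0.035 and 0.045 m and angle between each of heart_c_mid, heart_a_mid, heart_d_mid, heart_b_mid's own z axis and vertical below 0.12 rad and linear speed of each of heart_c, heart_a, heart_d, heart_b below 0.02 m/s and ((horizontal distance between heart_a_mid and pad_1 below 0.015 m and angle between the x axis of heart_a_mid and the y axis of pad_1, either way round below 0.26 rad) or (horizontal distance between heart_a_mid and pad_2 below 0.015 m and angle between the x axis of heart_a_mid and the y axis of pad_2, either way round below 0.26 rad) or (horizontal distance between heart_a_mid and pad_3 below 0.015 m and angle between the x axis of heart_a_mid and the y axis of pad_3, either way round below 0.26 rad) or (horizontal distance between heart_a_mid and pad_4 below 0.015 m and angle between the x axis of heart_a_mid and the y axis of pad_4, either way round below 0.26 rad)) and horizontal distance between heart_a_mid and peg between 0.16 and 0.22 m and height (world z) of heart_a_mid between 0.041 and 0.051 m and ((horizontal distance between heart_d_mid and pad_1 below 0.015 m and angle between the x axis of heart_d_mid and the y axis of pad_1, either way round below 0.26 rad) or (horizontal distance between heart_d_mid and pad_2 below 0.015 m and angle between the x axis of heart_d_mid and the y axis of pad_2, either way round below 0.26 rad) or (horizontal distance between heart_d_mid and pad_3 below 0.015 m and angle between the x axis of heart_d_mid and the y axis of pad_3, either way round below 0.26 rad) or (horizontal distance between heart_d_mid and pad_4 below 0.015 m and angle between the x axis of heart_d_mid and the y axis of pad_4, either way round below 0.26 rad)) and horizontal distance between heart_d_mid and peg between 0.26 and 0.32 m and height (world z) of heart_d_mid between 0.047 and 0.057 m and ((horizontal distance between heart_b_mid and pad_1 below 0.015 m and angle between the x axis of heart_b_mid and the y axis of pad_1, either way round below 0.26 rad) or (horizontal distance between heart_b_mid and pad_2 below 0.015 m and angle between the x axis of heart_b_mid and the y axis of pad_2, either way round below 0.26 rad) or (horizontal distance between heart_b_mid and pad_3 below 0.015 m and angle between the x axis of heart_b_mid and the y axis of pad_3, either way round below 0.26 rad) or (horizontal distance between heart_b_mid and pad_4 below 0.015 m and angle between the x axis of heart_b_mid and the y axis of pad_4, either way round below 0.26 rad)) and horizontal distance between heart_b_mid and peg between 0.36 and 0.42 m and height (world z) of heart_b_mid between 0.053 and 0.063 m); the robot touches nothing.
It fails at once if the wax tin is pushed more than 25 mm or tipped over (distance of wax_tin from where it was at the start of the episode above 0.025 m or angle between wax_tin's own z axis and vertical above 0.5 rad).
It also fails if it takes over 112 s, if anything falls off the work surface, if the arm or the gripper's body presses on something with over 40 N, if the wrist force passes 120 N, or if a joint passes its speed limit or range.

## Working session

There is one attempt and no reset: what is moved stays moved. The work goes in short steps, each a Python script; the robot and the scene stay as the last script left them, time stands still between calls to the robot, and variables do not carry over. Pictures are saved under pics/ and viewed, at most 14 in all, crops included, and the job is handed in when it is done.

```bash
ls; mkdir -p pics
python3 - <<'E'
from rig import arm
import cv2,numpy as np
np.set_printoptions(precision=4,suppress=True)
for n in("top","scene"):
    c=arm.get_calibration(n);print(n,c["intrinsics"],c["cam_to_world"])
    im=arm.snapshot(n);cv2.imwrite(f"pics/{n}0.png",im[...,::-1])
    cv2.imwrite(f"pics/{n}0b.png",cv2.resize(im[...,::-1],(800,500),interpolation=cv2.INTER_CUBIC))
print(arm.grip_depth,arm.current_tool_rot(),arm.current_t())
E
```

```text
pics
top [[424.5076   0.     327.32  ]
 [  0.     424.5076 199.052 ]
 [  0.       0.       1.    ]] [[ 0.0143 -0.9961  0.0868  0.4426]
 [-0.9994 -0.0116  0.0316 -0.1097]
 [-0.0304 -0.0872 -0.9957  1.099 ]
 [ 0.      0.      0.      1.    ]]
scene [[386.6213   0.     323.5334]
 [  0.     386.6213 193.2969]
 [  0.       0.       1.    ]] [[-0.0409  0.566  -0.8234  1.3058]
 [ 0.9989  0.0055 -0.0459 -0.0265]
 [-0.0215 -0.8244 -0.5657  0.5954]
 [ 0.      0.      0.      1.    ]]
0.0188 [[ 0.9499  0.3125 -0.0003]
 [ 0.3125 -0.9499  0.0011]
 [ 0.0001 -0.0011 -1.    ]] 0.1
```

View pics/top0b.png

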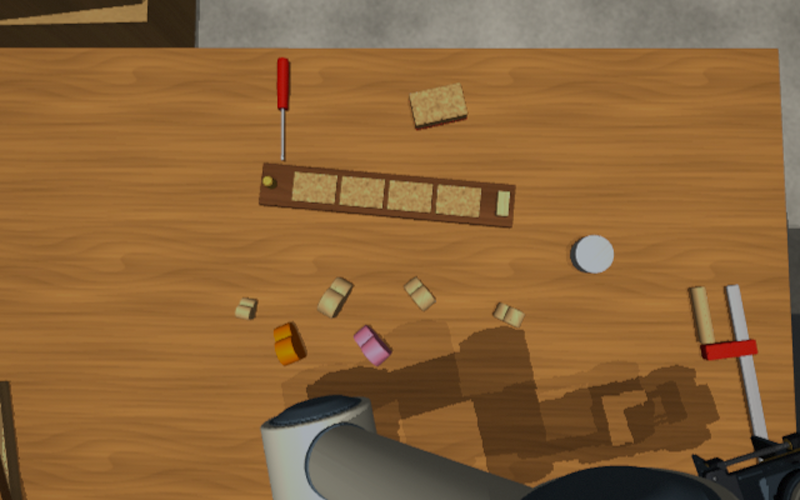

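View pics/scene0b.png

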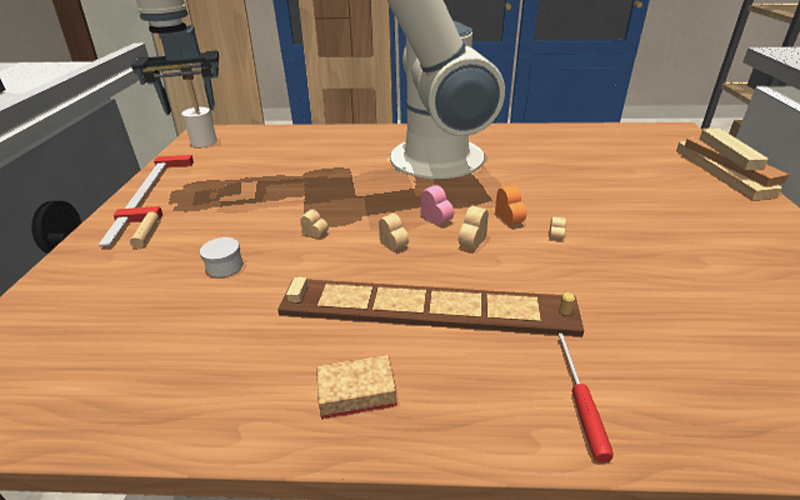

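Top view: hearts near (246,308) smallest, (335,297) largest, (419,294) second largest and (508,315) second smallest, at 800x500 scale. The peg is at the left end of the board (268,181) and the block at the right. I'll enlarge this area.

Run:
```python
import cv2
im=cv2.imread("pics/top0.png")
def grid(x0,y0,w,h,s,n):
    c=cv2.resize(im[y0:y0+h,x0:x0+w],None,fx=s,fy=s,interpolation=cv2.INTER_CUBIC)
    for x in range((x0+9)//10*10,x0+w,10):cv2.putText(c,str(x),((x-x0)*s,10),0,.35,(255,255,255));cv2.line(c,((x-x0)*s,12),((x-x0)*s,18),(255,255,255))
    for y in range((y0+9)//10*10,y0+h,10):cv2.putText(c,str(y),(0,(y-y0)*s),0,.35,(255,255,255))
    return c
a=grid(185,215,100,45,8,0);b=grid(320,215,100,55,8,0)
cv2.imwrite("pics/h1.png",a);
cv2.imwrite("pics/h2.png",b)
cv2.imwrite("pics/b.png",grid(200,125,220,60,3,0))
```

```text
(no output)
```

View pics/h1.png

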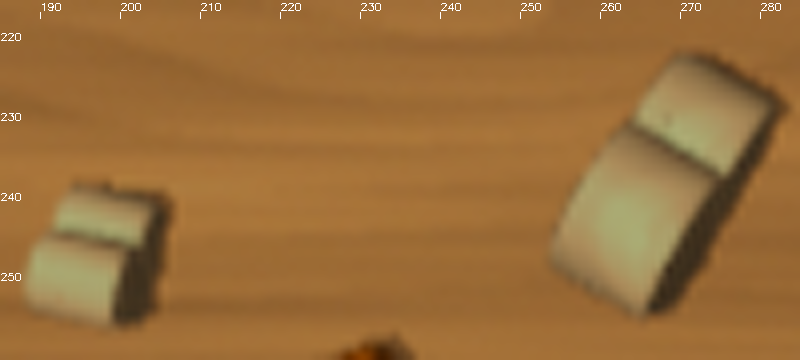

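View pics/h2.png

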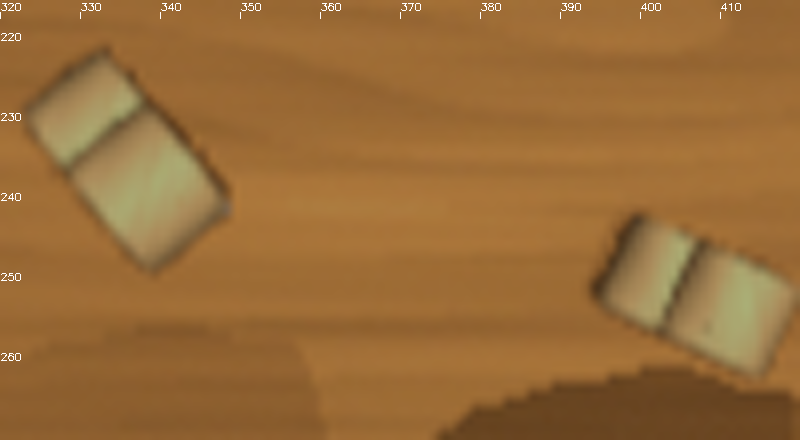

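View pics/b.png

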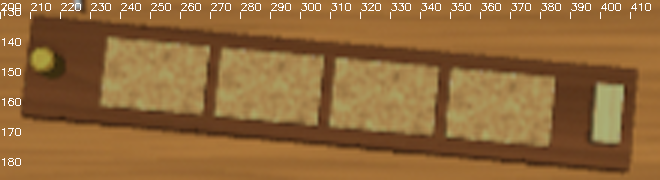

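Creases (notches, in full-image px): c (191.9,244)-(202.8,245.8), b (264.6,230.3)-(275.3,237.3), d (328.8,236.8)-(338.3,227.8), a (402.8,255.3)-(408.3,245). Pad centres: first by the peg (252,150.5), last (366.8,160.7).

```bash
cat > h.py <<'E'
import numpy as np,cv2
from rig import arm
np.set_printoptions(precision=4,suppress=True)
CT=dict(c=arm.get_calibration("top"))["c"]
def px2w(u,v,z,c=CT):
    K,T=c["intrinsics"],c["cam_to_world"]
    d=T[:3,:3]@np.linalg.solve(K,[u,v,1]);o=T[:3,3]
    return (o+d*(z-o[2])/d[2])
# crease ends, low-lobe-side pixel hint, length L, thickness
H=dict(c=((191.9,244),(202.8,245.8),(198,241),.042,.030),a=((402.8,255.3),(408.3,245),(400,248),.054,.032),
       d=((328.8,236.8),(338.3,227.8),(330,228),.066,.034),b=((264.6,230.3),(275.3,237.3),(273,229),.078,.036))
def pose(k):
    p,q,h,L,t=H[k];z=L*2/3
    P,Q,R=[px2w(*e,z)[:2] for e in(p,q,h)];y=(Q-P)/np.linalg.norm(Q-P);x=np.array([y[1],-y[0]]);m=(P+Q)/2
    if x@(R-m)<0:x=-x
    return m-x*L/6,np.degrees(np.arctan2(x[1],x[0])),np.linalg.norm(Q-P)
P1=px2w(252,150.5,.019)[:2];P4=px2w(366.8,160.7,.019)[:2]
row=(P4-P1)/np.linalg.norm(P4-P1);mid=(P1+P4)/2
PADS=[mid+row*.1*(i-1.5) for i in range(4)]
ROW=np.degrees(np.arctan2(row[1],row[0]))
def R(yaw): # tool down, tool x at heading yaw (=heart x), y across
    c,s=np.cos(np.radians(yaw)),np.sin(np.radians(yaw))
    return np.array([[c,s,0],[s,-c,0],[0,0,-1.]])
E
python3 - <<'E'
from h import *
print(P1,P4,np.linalg.norm(P4-P1),ROW,px2w(213.7,144.7,.052))
for k in H:print(k,*pose(k))
for k,i in zip("cadb",range(4)):
  p,a,_=pose(k)
  for s in(0,180):
    js=[arm.solve_ik([*p,.03],R(a+s))]
    for r in(0,180):js.append(arm.solve_ik([*PADS[i],.05],R(ROW+r)))
    print(k,s,*[None if j is None else np.round(np.array(j)[[0,3,5]]) for j in js])
E
```

```text
[0.6609 0.1218] [ 0.6368 -0.1755] 0.2983325069065993 -94.64310600394548 [0.6683 0.2125 0.052 ]
c [0.4086 0.253 ] -8.342360392439183 0.02836967757656314
a [ 0.4064 -0.2795] 61.986606750831804 0.02891913697361384
d [ 0.4442 -0.1006] 44.14214663937006 0.03239412322314365
b [0.4351 0.0708] -31.972815740504508 0.03181829254741564
c 0 [ 25.  -0. 123.] [   5.   -0. -170.] [ 5. -0. 10.]
c 180 [ 25.  -0. -57.] [   5.   -0. -170.] [ 5. -0. 10.]
a 0 [-41.  -0. -13.] None [-3. -0.  1.]
a 180 [-41.  -0. 167.] None [-3. -0.  1.]
d 0 [-20.  -0.  26.] [-12.  -0. 173.] [-12.  -0.  -7.]
d 180 [ -20.   -0. -154.] [-12.  -0. 173.] [-12.  -0.  -7.]
b 0 [  1.  -0. 123.] [-21.  -0. 164.] [-21.  -0. -16.]
b 180 [  1.  -0. -57.] [-21.  -0. 164.] [-21.  -0. -16.]
```

```bash
cat >> h.py <<'E'
def pp(k,s):
    p,a,_=pose(k);L,t=H[k][3:];z=max(.006,L/2-.0188);i="cadb".index(k);q=PADS[i];Rp,Rq=R(a+s),R(ROW+180);up=.15
    arm.move_to([*p,up],Rp);arm.grip(t+.026)
    arm.move_l([*p,z],feed=.15);arm.grip(t-.01)
    print(k,"width",arm.current_width(),"F",arm.current_grasp_force())
    arm.move_l([*p,up],feed=.2);arm.move_to([*q,up],Rq)
    arm.move_l([*q,z+.022],feed=.15);arm.move_l([*q,z+.0198],feed=.03)
    print("placed width",arm.current_width(),"f",arm.current_force())
    arm.grip(t+.026);arm.move_l([*q,up],feed=.2);print("t",arm.current_t())
E
python3 - <<'E'
from h import *
pp("c",180)
im=arm.snapshot("wrist");cv2.imwrite("pics/w1.png",cv2.cvtColor(im,cv2.COLOR_RGB2BGR))
E
```

```text
c width 0.030107395484020624 F 30.001046151323862
placed width 0.030094976010842576 f [-0.1834 -0.1498 -0.1873]
t 10.0583
```

View pics/w1.png

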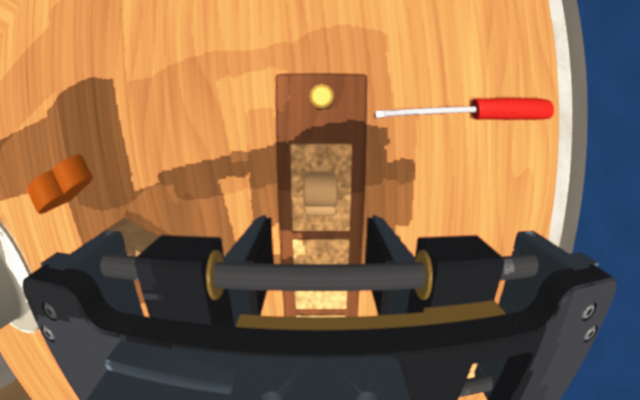

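The wrist view shows heart c upright near the centre of the first pad (320,190), which spans about (290–352, 143–232). Next I'll move the other three.

Run:
```python
from h import *
pp("a",0);pp("d",0);pp("b",180)
j=arm.current_joint_positions();j[0]=-77;arm.move_joints(j)
print(arm.current_t())
for n in("top","scene"):cv2.imwrite(f"pics/{n}1.png",arm.snapshot(n)[...,::-1])
a=cv2.imread("pics/top1.png")[130:182,205:405];b=cv2.imread("pics/scene1.png")[200:280,210:480]
a=cv2.resize(a,None,fx=4,fy=4,interpolation=2);b=cv2.resize(b,(800,237),interpolation=2)
cv2.imwrite("pics/f.png",np.vstack([a,b]))
```

```text
a width 0.03217763394466541 F 30.001030251867178
placed width 0.03213395347810579 f [ 0.2559 -0.333  -0.3858]
t 18.55
d width 0.034090838553503956 F 29.98925101745499
placed width 0.03371466569174509 f [-0.4038  0.645  -1.5916]
t 25.4583
b width 0.03593906441528293 F 29.992350036045536
placed width 0.03563769855668249 f [-0.6949 -0.0652 -1.4476]
t 32.6667
34.8917
```

View pics/f.png

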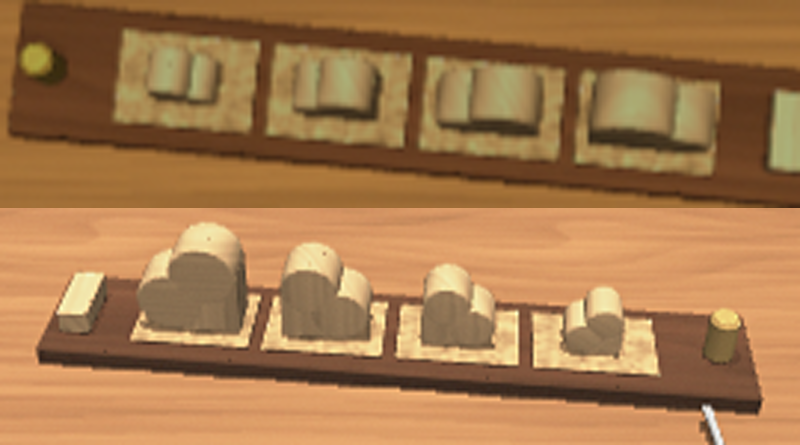

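All four stand upright in order. I'll check the centring numerically from the creases in the top view: c (190,75), a (318,80), d (472,95), b (672,110) in the crop.

Run:
```python
from h import *
for i,(k,u,v,s) in enumerate([("c",190,75,1),("a",318,80,-1),("d",472,95,-1),("b",672,110,1)]):
    L=H[k][3];w=px2w(205+u/4,130+v/4,.019+L*2/3)[:2]-s*row*L/6-PADS[i]
    print(k,"along",w@row*1e3,"across",w@[-row[1],row[0]]*1e3)
```

```text
c along 1.0464205343291613 across -0.5824723211492383
a along -0.5189629705718637 across 1.9171315862928544
d along -1.0804847788657623 across -0.4732111801015242
b along -1.8625045768479767 across -0.33197121676941677
```

```bash
python3 -c "
from rig import arm
print(arm.sign_off())"
```

```text
the job is handed in; nothing more can be done
None
```

The job is handed in: all four hearts stand upright on their pads, smallest by the peg to largest by the block, each measured within about 2 mm of its pad's centre, and the wax tin was left alone.

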